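# Sort loose strap hardware into its stock trays

## Robot

A 7-joint arm with a two-finger parallel gripper is mounted at the origin on the work surface. World frame = base frame: x ahead of the robot, y to its left, z up, the work surface at z = 0. Lengths are in m, angles in rad, forces in N, time in s.
With the tool pointing down it reaches from about 0.425 to 0.925 m from the base axis. Payload 6.8 kg.
Tool frame: the origin (TCP) lies at the very end of the fingers, on their centre line; the grasp point (between the pads) lies 19 mm behind it; z points along the fingers, y is the line along which they close (so a half turn about z gives the same grasp; the last joint's range is limited). The gripper opens to 85 mm and grips with 20 to 120 N. Pads are 22 mm wide; open, the fingers measure 114 mm over their backs; the gripper's body (76 mm by 85 mm) begins 54 mm behind the grasp point. The pads swing forward as they close: fully open they stand 13 mm farther back than shut.
Start: joints at [-1.336, 0.477, 0.022, 1.555, -0.011, 1.109, -0.083], TCP at [0.227, 0.636, 0.231] pointing down, gripper open.
Joint ranges: [-2.96, 2.96], [-0.34, 2.1], [-1.41, 1.46], [0.24, 2.44], [-1.37, 4.51], [0.17, 1.92], [-2.96, 2.96]. Speed limits (rad/s): [2.39, 2.39, 3.14, 3.14, 3.14, 3.14, 3.14].

## Interface

Orientations are given as a unit quaternion [w, x, y, z].
In Python, from station import bot gives the robot as it stands. The module is installed in compiled form; this text tells all that it offers.
- The arm moves only by the shell command python3 -m jog 'ROWS' [OPENING] [FORCE]. ROWS is JSON, a list of rows, each a list of 4 numbers: the shift along the tool's x, y, z in cm, then the turn about the tool's z in rad. In form: [[x, y, z, spin], ...]. A call has 1 to 20 rows; each row is the pose to reach, as a shift and turn from the pose commanded when the call began, along the tool's axes at that moment; what a row does not reach only later rows make up. A row lasts 1/12 s, in which the tool goes at most 41.7 mm and 7.16 degrees, less where a joint would pass 70% of its speed; a pose out of reach is approached as far as the arm can. A call with a gripper value outside its range is refused whole. OPENING is the closure, from -1 (fully open) to 1 (shut), set as the call begins (- or left out, the last holds). The fingers move at their own pace and stop on an object; FORCE is the grip in N (left out, the last holds). Time passes only in rows, so rows that repeat a pose let the fingers close. It gives the time, the measured TCP pose, the force, the opening and the grip force at its end, in the units of the state.
- bot.get_obs(): the state, without advancing time (a new reading comes with each control period).
- bot.read_camera(name): name is "side" or "top"; returns a dict with "pixels" (384x512x3 uint8, red, green, blue), "depth" (384x512 float32, m along the optical axis (not along the pixel's ray), 0 where there is no reading), "fovy" (degrees; the focal length in pixels is half the picture's height over the tangent of half this angle, whatever the lens; pixels are square), "cx", "cy" (the principal point, pixels), "distortion" ([k1, k2, p1, p2, k3] as OpenCV has them; the pictures are not rectified), "pose" (4x4, takes a point from camera to world coordinates). Camera axes: x right, y down, z forward; pixel columns grow to the right and rows downward; lengths in m; the calibration is good to about 2 mm. A picture is of the moment at which its call begins.
- bot.hand_in(): hands the job in; it is judged then, once.
The state is a dict: "t": time; "q": joint angles; "joint_vel": joint speeds; "joint_torque": joint torques, N m; "eef_pos": TCP position; "tool_rot": TCP orientation; "contact_force": force on the tool from outside, world axes, zero at the start; "torque": the same for the moment, N m; "gripper_width": opening from 0.0 (shut) to 1.0 (fully open); "grasp_force": force on a finger pad.
Only numpy, scipy, OpenCV 4.12 (cv2) and the standard library are available. Lean on these libraries where they do the work, as an engineer would, in place of code of your own. Each camera call takes 0.05 s, during which the arm holds its last target. There are 200 camera calls.

## Task

Put the loose strap hardware on the cutting mat back into stock: both brass buckles into the tray that shows a buckle on its ledge, both steel D-rings into the D-ring tray and the snap hook into the hook tray. Set each piece down rather than dropping it, so that all lie flat and right way up on the tray floors, side by side and none on top of another, and leave the brush and the jar where they are.

Things in the scene. Friction and masses are not known exactly. Their poses are not given: they have to be found in the camera images.
- buckle_large: Large brass buckle lying flat: open frame 44 (x) x 50 mm (y), bars 6 mm wide and 8 mm high, thin prong along x in the middle, 12 mm high. Origin: centre of underside, which rests on the 3 mm thick green mat (top at world z = 3 mm). Two straight side bars along x; grip across their flat outer faces, 50 mm apart in y, at the origin. 60 g.
- buckle_small: Small brass buckle lying flat, same shape: 34 (x) x 38 mm (y), bars 6 mm wide and 8 mm high, prong to 12 mm. Origin: centre of underside, which rests on the 3 mm thick green mat (top at world z = 3 mm). Grip across the side bars' flat outer faces, 38 mm apart in y, at the origin. 35 g.
- dring_large: Large bright-steel D-ring lying flat: open, straight bar at x -20 mm, bow reaching x +25 mm, 50 mm wide (y), 8 mm high, bars 6 mm wide. Origin: centre of underside, which rests on the 3 mm thick green mat (top at world z = 3 mm). Straight legs (x -17 to +7 mm) have flat outer faces 50 mm apart in y; grip across them at the origin. 50 g.
- dring_small: Small bright-steel D-ring lying flat: straight bar at x -16 mm, bow to x +20 mm, 38 mm wide (y), 8 mm high, bars 6 mm wide. Origin: centre of underside, which rests on the 3 mm thick green mat (top at world z = 3 mm). Straight legs (x -13 to +6 mm), flat outer faces 38 mm apart in y; grip across them at the origin. 30 g.
- snap_hook: Black snap hook lying flat, 88 mm long: strap eye 30 mm wide (x -43 to -23 mm), solid shank (x -15 to +15 mm) 16 mm wide (y), 12 mm high, curved hook (to x +45 mm) with a steel bolt. Origin: centre of underside, which rests on the 3 mm thick green mat (top at world z = 3 mm). Grip across the shank (y) at the origin. 55 g.
- tray_buckle: Fixed blue open tray, 136 (x) x 118 (y) x 30 mm high; walls and floor 3 mm thick (inner walls at x +-65, y +-56 mm). Origin: centre of the box's underside, on the mat; inner floor 3 mm up. On its -x side, nearest the robot, a 42 mm deep ledge (x -68 to -111 mm, 21 mm high, sloping down outwards) bears a fixed sample: a small brass buckle (top under 35 mm).
- tray_dring: Fixed red open tray, 136 (x) x 118 (y) x 30 mm high; walls and floor 3 mm thick (inner walls at x +-65, y +-56 mm). Origin: centre of the box's underside, on the mat; inner floor 3 mm up. On its -x side, nearest the robot, a 42 mm deep ledge (x -68 to -111 mm, 21 mm high, sloping down outwards) bears a fixed sample: a small steel D-ring (top under 35 mm).
- tray_hook: Fixed yellow open tray, 136 (x) x 118 (y) x 30 mm high; walls and floor 3 mm thick (inner walls at x +-65, y +-56 mm). Origin: centre of the box's underside, on the mat; inner floor 3 mm up. On its -x side, nearest the robot, a 42 mm deep ledge (x -68 to -111 mm, 21 mm high, sloping down outwards) bears a fixed sample: a black snap hook along y (top under 35 mm).
- brush: Bystander: dark wooden brush with black bristles, 150 x 48 x 46 mm, lying bristles down on the mat. Origin: centre of its underside.
- dye_jar: Bystander: closed jar with tan label and black cap, 52 mm across, 75 mm tall, standing on the mat. Origin: centre of its underside.

How it is judged:
At the end, for the whole second after the job is handed in: Each of the five pieces lies in the tray of its kind: its origin within 55 mm (x) and 48 mm (y) of the tray's origin in the tray's axes and less than 8 mm above the tray's underside (the floor is at 3 mm), tilted less than 0.15 rad, right way up, slower than 0.02 m/s (x of buckle_large in the frame of tray_buckle between -0.055 and 0.055 m and y of buckle_large in the frame of tray_buckle between -0.048 and 0.048 m and z of each of buckle_large, buckle_small in the frame of tray_buckle below 0.008 m and angle between each of buckle_large, buckle_small, dring_large, dring_small, snap_hook's own z axis and vertical below 0.15 rad and linear speed of each of buckle_large, buckle_small, dring_large, dring_small, snap_hook below 0.02 m/s and x of buckle_small in the frame of tray_buckle between -0.055 and 0.055 m and y of buckle_small in the frame of tray_buckle between -0.048 and 0.048 m and x of dring_large in the frame of tray_dring between -0.055 and 0.055 m and y of dring_large in the frame of tray_dring between -0.048 and 0.048 m and z of each of dring_large, dring_small in the frame of tray_dring below 0.008 m and x of dring_small in the frame of tray_dring between -0.055 and 0.055 m and y of dring_small in the frame of tray_dring between -0.048 and 0.048 m and x of snap_hook in the frame of tray_hook between -0.055 and 0.055 m and y of snap_hook in the frame of tray_hook between -0.048 and 0.048 m and z of snap_hook in the frame of tray_hook below 0.008 m); the robot touches nothing.
It fails at once if a piece is dropped or flung (faster than 0.6 m/s while no finger touches it, as after a fall of about 20 mm) ((linear speed of buckle_large above 0.6 m/s and contact force between buckle_large and the fingers below 0.01 N) or (linear speed of buckle_small above 0.6 m/s and contact force between buckle_small and the fingers below 0.01 N) or (linear speed of dring_large above 0.6 m/s and contact force between dring_large and the fingers below 0.01 N) or (linear speed of dring_small above 0.6 m/s and contact force between dring_small and the fingers below 0.01 N) or (linear speed of snap_hook above 0.6 m/s and contact force between snap_hook and the fingers below 0.01 N)).
It fails at once if the brush is shifted by more than 25 mm or tipped (distance of brush from where it was at the start of the episode above 0.025 m or angle between brush's own z axis and vertical above 0.35 rad).
It fails at once if the jar is shifted by more than 25 mm or tipped (distance of dye_jar from where it was at the start of the episode above 0.025 m or angle between dye_jar's own z axis and vertical above 0.35 rad).
It also fails if it takes over 115 s, if anything falls off the work surface, if the arm or the gripper's body presses on something with over 40 N, if the wrist force passes 120 N, or if a joint passes its speed limit or range.

## Working session

There is one attempt and no reset: what is moved stays moved. The work goes in short steps, Python scripts to look and compute and a shell command to move; the robot and the scene stay as the last step left them, time stands still between calls to the robot, and variables do not carry over. Pictures are saved under pics/ and viewed, at most 14 in all, crops included, and the job is handed in when it is done.

```bash
mkdir -p pics
cat > h.py <<'E'
import numpy as np, cv2, pickle
from station import bot
def grab(n,save=None):
    c=bot.read_camera(n)
    if save: cv2.imwrite(f'pics/{save}.png',c['pixels'][:,:,::-1])
    pickle.dump(c,open(f'{n}.pkl','wb')); return c
def load(n): return pickle.load(open(f'{n}.pkl','rb'))
def K(c):
    f=c['pixels'].shape[0]/2/np.tan(np.radians(c['fovy'])/2)
    return np.array([[f,0,c['cx']],[0,f,c['cy']],[0,0,1.]])
def rays(c,uv):
    p=cv2.undistortPoints(np.array(uv,float).reshape(-1,1,2),K(c),np.array(c['distortion'],float)).reshape(-1,2)
    T=np.array(c['pose']); return T[:3,3],np.c_[p,np.ones(len(p))]@T[:3,:3].T
def onplane(c,uv,z):
    o,d=rays(c,uv); return o+d*((z-o[2])/d[:,2])[:,None]
def bydepth(c,uv):
    o,d=rays(c,uv); uv=np.array(uv).round().astype(int).reshape(-1,2)
    return o+d*c['depth'][uv[:,1],uv[:,0]][:,None]
def proj(c,P):
    T=np.linalg.inv(np.array(c['pose'])); r=cv2.Rodrigues(T[:3,:3])[0]
    return cv2.projectPoints(np.array(P,float).reshape(-1,1,3),r,T[:3,3],K(c),np.array(c['distortion'],float))[0].reshape(-1,2)
E
python3 - <<'E'
from h import *
np.set_printoptions(precision=3,suppress=True)
for n in('top','side'):
    c=grab(n,n+'0'); print(n,c['fovy'],c['cx'],c['cy'],c['distortion'],np.array(c['pose']))
o=bot.get_obs();print(o)
E
```

```text
top 47.139041925074686 253.0424410446676 198.34610022541725 [-0.122  0.     0.     0.     0.   ] [[-0.005 -0.996  0.084  0.427]
 [-1.     0.005  0.002  0.014]
 [-0.002 -0.084 -0.996  1.384]
 [ 0.     0.     0.     1.   ]]
side 57.81017686620482 253.0842390444878 189.19624654111152 [-0.031  0.     0.     0.     0.   ] [[-0.976 -0.125  0.179  0.376]
 [-0.218  0.625 -0.749  0.645]
 [-0.018 -0.77  -0.637  0.605]
 [ 0.     0.     0.     1.   ]]
{'t': 0.1, 'q': array([-1.336,  0.478,  0.022,  1.556, -0.012,  1.109, -0.083]), 'joint_vel': array([ 0.002, -0.001,  0.   , -0.004,  0.   , -0.   , -0.001]), 'joint_torque': array([  0.004, -59.777,   1.614, -28.196,   0.013,   0.005,   0.   ]), 'eef_pos': array([0.227, 0.635, 0.23 ]), 'tool_rot': array([-0.   ,  0.171,  0.985, -0.001]), 'contact_force': array([ 0.511,  0.62 , -0.473]), 'torque': array([0.035, 0.028, 0.042]), 'grasp_force': 0.0, 'gripper_width': 1.0000333333211247}
```

View pics/top0.png

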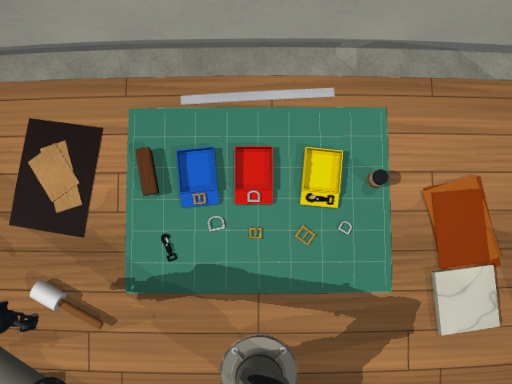

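View pics/side0.png

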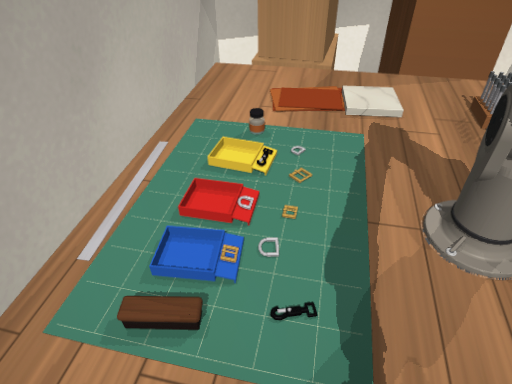

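Top view: blue tray at (198,178), red at (254,174), yellow at (322,178). Loose pieces: large D-ring (216,223), small buckle (255,232), large buckle (305,236), small D-ring (345,228), hook (169,247). I'll measure these next.

```bash
cat > seg.py <<'E'
from h import *
from scipy.optimize import least_squares
S={'ring_L':((216,223),(269,246)),'buck_S':((256,232),(290,212)),'buck_L':((305,236),(301,175)),'ring_S':((345,228),(298,149)),'hook':((169,247),(294,311))}
def mask(c,kind):
    im=c['pixels']; hsv=cv2.cvtColor(im,cv2.COLOR_RGB2HSV).astype(int); H,s,v=hsv[...,0],hsv[...,1],hsv[...,2]
    if kind[:4]=='buck': return ((H>8)&(H<32)&(s>80)&(v>70))
    if kind[:4]=='ring': return ((s<90)&(v>95))
    return (v<62)|((s<60)&(v>120))
def blob(c,kind,seed,r=30):
    m=mask(c,kind).astype(np.uint8); u,v=map(int,seed); z=np.zeros_like(m); z[v-r:v+r,u-r:u+r]=m[v-r:v+r,u-r:u+r]
    z=cv2.morphologyEx(z,cv2.MORPH_CLOSE,np.ones((3,3)))
    n,l,st,ce=cv2.connectedComponentsWithStats(z,connectivity=8)
    k=[i for i in range(1,n) if st[i,4]>12]; k=min(k,key=lambda i:np.hypot(*(ce[i]-seed)))
    z=(l==k).astype(np.uint8); cn=cv2.findContours(z,cv2.RETR_EXTERNAL,cv2.CHAIN_APPROX_NONE)[0]
    cn=max(cn,key=cv2.contourArea)[:,0,:]
    f=np.zeros_like(z); cv2.fillPoly(f,[cn],1); M=cv2.moments(f,True)
    return np.array([M['m10']/M['m00'],M['m01']/M['m00']]),cn
def tri(c1,p1,c2,p2):
    o1,d1=rays(c1,[p1]);o2,d2=rays(c2,[p2]);d1,d2=d1[0],d2[0]
    t=np.linalg.lstsq(np.c_[d1,-d2],o2-o1,rcond=None)[0];a,b=o1+t[0]*d1,o2+t[1]*d2
    return (a+b)/2,np.linalg.norm(a-b)
def rect(c,ctr,z,h=.055,n=150):
    g=(np.arange(n)+.5)/n*2*h-h
    X,Y=np.meshgrid(-g,-g)   # cols: -y ; rows: -x
    P=np.c_[ctr[0]+Y.ravel(),ctr[1]+X.ravel(),np.full(n*n,z)]
    m=proj(c,P).astype(np.float32).reshape(n,n,2)
    return cv2.remap(c['pixels'],m[...,0],m[...,1],cv2.INTER_CUBIC)
E
cat > m1.py <<'E'
from seg import *
np.set_printoptions(precision=4,suppress=True)
t,s=load('top'),load('side'); R=[[],[]]
for k,(a,b) in S.items():
    z=.015 if k=='hook' else .011
    pa,ca=blob(t,k,a);pb,cb=blob(s,k,b); P,e=tri(t,pa,s,pb)
    print(k,pa,pb,'tri',P,'gap',e)
    for i,(c,p,cn) in enumerate(((t,pa,ca),(s,pb,cb))):
        W=onplane(c,cn,z)[:,:2].astype(np.float32); r=cv2.minAreaRect(W*1000)
        print('   ',onplane(c,[p],z)[0][:2],'rect',np.array(r[0]),np.array(r[1]),r[2])
        R[i].append(rect(c,P,z))
cv2.imwrite('pics/rect1.png',np.vstack([np.hstack(r) for r in R])[:,:,::-1])
# trays: floor + rim
for nm,p in(('blue',(198,178)),('red',(254,174)),('yel',(322,178))):
    for c,q in((t,p),(s,{'blue':(190,252),'red':(217,200),'yel':(238,153)}[nm])):
        im=cv2.cvtColor(c['pixels'],cv2.COLOR_RGB2HSV).astype(int);H,sa,v=im[...,0],im[...,1],im[...,2]
        m={'blue':(H>100)&(H<125)&(sa>130),'red':((H<6)|(H>172))&(sa>170)&(v>90),'yel':(H>20)&(H<32)&(sa>130)&(v>100)}[nm].astype(np.uint8)
        l=cv2.connectedComponents(m)[1]; z=(l==l[q[1],q[0]]).astype(np.uint8)
        cn=max(cv2.findContours(z,cv2.RETR_EXTERNAL,cv2.CHAIN_APPROX_NONE)[0],key=cv2.contourArea)
        ap=cv2.approxPolyDP(cv2.convexHull(cn),3,True)[:,0]
        print(nm,z.sum(),'floor',bydepth(c,[q])[0]); print(np.c_[ap,onplane(c,ap,.033)[:,:2]])
E
python3 m1.py
```

```text
ring_L [215.6204 223.2163] [269.3463 249.837 ] tri [ 0.4651  0.1344 -0.0021] gap 0.0033531417416917345
    [0.4664 0.1335] rect [468.037  126.8042] [49.3501 67.6777] 2.985377550125122
    [0.4616 0.1453] rect [476.46   143.9105] [102.0769 144.0972] 11.96838092803955
buck_S [254.9416 232.219 ] [289.4855 211.4104] tri [0.4367 0.0108 0.0083] gap 0.0024351024704530226
    [0.4379 0.0109] rect [438.6102  10.7379] [37.3879 31.0949] 89.7333984375
    [0.4352 0.0136] rect [435.6052  13.1951] [44.6048 34.7981] 89.41436004638672
buck_L [305.013  234.8571] [300.0299 174.7711] tri [ 0.4281 -0.1456  0.0076] gap 0.0014770880805093259
    [ 0.4288 -0.1451] rect [ 428.868  -145.0463] [50.4642 44.269 ] 52.3319206237793
    [ 0.4271 -0.1412] rect [ 427.6547 -142.0659] [56.0321 48.292 ] 53.09539794921875
ring_S [344.9085 227.    ] [297.624 149.48 ] tri [ 0.451  -0.2714  0.0092] gap 0.0028854347798739793
    [ 0.4524 -0.2709] rect [ 453.6446 -271.4031] [40.5779 37.5419] 59.9170036315918
    [ 0.4493 -0.2687] rect [ 454.0543 -269.0706] [59.229  50.2308] 68.54039764404297
hook [168.0579 247.3053] [293.785
[... 937 characters left out ...]
   205.       0.7023   0.0682]
 [195.     178.       0.7008  -0.0427]
 [242.     184.       0.5698  -0.0425]
 [258.     191.       0.5226  -0.0226]
 [248.     224.       0.5207   0.0978]
 [182.     215.       0.6818   0.1002]]
yel 2043 floor [ 0.6075 -0.2018  0.0086]
[[306.     147.       0.702   -0.1498]
 [342.     151.       0.6893  -0.2627]
 [336.     207.       0.5139  -0.2398]
 [300.     203.       0.5268  -0.1284]]
yel 1655 floor [ 0.6285 -0.2223  0.0054]
[[208.     155.       0.7011  -0.1553]
 [222.     137.       0.6895  -0.2609]
 [258.     142.       0.5714  -0.2534]
 [276.     150.       0.5094  -0.2197]
 [265.     174.       0.5188  -0.097 ]
 [211.     165.       0.6768  -0.1087]]
```

View pics/rect1.png

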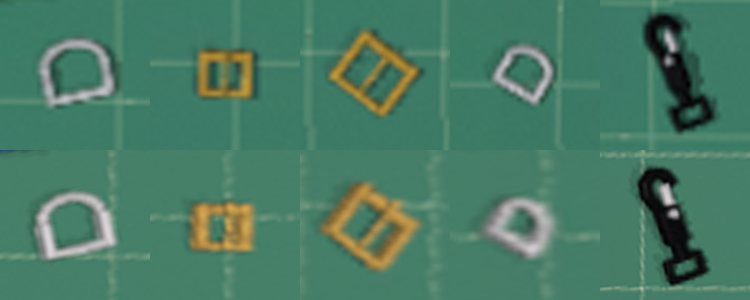

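The rectified tiles (top row from the top camera, bottom row from the side camera) show:
- **Large D-ring:** bow pointing +x, turned about +10°.
- **Small buckle:** prong along world x.
- **Large buckle:** about −38°.
- **Small D-ring:** bow up and to the right, about −31°.
- **Hook:** eye at −x, about +18°.

The trays agree between the two views. The grid lines spoil the ring masks, so I'll refine those, triangulate the rims and plan the first move.

```bash
cat > plan.py <<'E'
import sys; from h import *
from scipy.spatial.transform import Rotation as Ro
def plan(x,y,z,yaw):
    """yaw (deg): world angle of the piece's x axis; tool y is put along the piece's y"""
    o=bot.get_obs(); R=Ro.from_quat(np.roll(o['tool_rot'],-1)).as_matrix(); p=o['eef_pos']
    d=R.T@(np.array([x,y,z])-p)*100
    th=np.degrees(np.arctan2(R[1,1],R[0,1])); sp=(th-(yaw+90)+90)%180-90
    print('t %.2f pos'%o['t'],np.round(p,4),'row [%.2f,%.2f,%.2f,%.3f]'%(*d,np.radians(sp)),'w %.2f'%o['gripper_width'],'q7 %.2f'%o['q'][6],'tilt',np.round(R[:,2],3))
if __name__=='__main__': plan(*map(float,sys.argv[1:5]))
E
python3 - <<'E'
from seg import *
np.set_printoptions(precision=4,suppress=True)
t,s=load('top'),load('side')
for k,P in(('ring_L',(.468,.133)),('ring_S',(.4524,-.2709))):
  for c in(t,s):
    T=rect(c,P,.009,.05,400); h=cv2.cvtColor(T,cv2.COLOR_RGB2HSV)
    m=((h[...,1]<60)&(h[...,2]>120)).astype(np.uint8)
    m=cv2.morphologyEx(m,cv2.MORPH_OPEN,np.ones((11,11)))
    cn=max(cv2.findContours(m,0,1)[0],key=cv2.contourArea)[:,0]
    W=np.c_[P[0]+(200-cn[:,1])*.00025,P[1]+(200-cn[:,0])*.00025].astype(np.float32)*1000
    print(k,cv2.minAreaRect(W))
from seg import tri
for n,a,b in(('blueR',(212,146),(166,226)),('redL',(235,147),(179,205)),('redR',(271,146),(195,178)),('yelL',(306,147),(208,155)),('yelR',(342,151),(222,137)),('blueL',(176,150),(149,265))):
    print(n,*tri(t,a,s,b))
E
python3 plan.py .392 .282 .12 18
```

```text
ring_L ((468.8013000488281, 134.64532470703125), (46.707275390625, 52.50999450683594), 11.129189491271973)
ring_L ((466.51739501953125, 133.8489990234375), (47.492698669433594, 58.835533142089844), 11.093722343444824)
ring_S ((453.8553771972656, -272.25384521484375), (39.78767013549805, 37.476444244384766), 59.77815246582031)
ring_S ((451.739501953125, -273.54656982421875), (47.262596130371094, 41.544647216796875), 59.58041000366211)
blueR [0.7053 0.1432 0.0339] 0.002230948419541207
redL [0.7014 0.0714 0.0361] 0.0016875093354925574
redR [ 0.7028 -0.0411  0.0342] 0.005106142663123182
yelL [ 0.7    -0.1496  0.0371] 0.002385013989265889
yelR [ 0.6898 -0.2629  0.0318] 0.0006468195474431103
blueL [0.6937 0.2559 0.0349] 0.001706322329282086
t 0.10 pos [0.2267 0.6352 0.2304] row [-27.44,-27.69,11.09,-0.657] w 1.00 q7 -0.08 tilt [-0.    -0.002 -1.   ]
```

```bash
python3 -m jog '[[-7,-7,3,-0.15],[-14,-14,6,-0.3],[-21,-21,8.5,-0.5],[-27.4,-27.7,11.1,-0.657],[-27.4,-27.7,11.1,-0.657],[-27.4,-27.7,11.1,-0.657],[-27.4,-27.7,11.1,-0.657],[-27.4,-27.7,11.1,-0.657],[-27.4,-27.7,11.1,-0.657],[-27.4,-27.7,11.1,-0.657],[-27.4,-27.7,11.1,-0.657],[-27.4,-27.7,11.1,-0.657],[-27.4,-27.7,11.1,-0.657],[-27.4,-27.7,11.1,-0.657]]' 0.2 40
python3 - <<'E'
from h import *
a=grab('top')['pixels'][190:290,110:230]; b=grab('side')['pixels'][230:370,200:390]
a=cv2.resize(a,(480,400));b=cv2.resize(b,(300,400)) if 0 else cv2.resize(b[:, :140],(400,400))
cv2.imwrite('pics/h1.png',np.hstack([a,b])[:,:500+300,::-1])
E
python3 plan.py .392 .282 .005 18
```

```text
t: 1.27
eef_pos: [0.3914, 0.2845, 0.1206]
tool_rot: [0.0, -0.158, 0.988, 0.001]
contact_force: [0.4, 0.2, -0.3]
gripper_width: 0.398
grasp_force: 0.0
t 1.37 pos [0.3914 0.2844 0.1206] row [0.02,-0.25,11.56,0.003] w 0.40 q7 1.12 tilt [ 0.     0.001 -1.   ]
```

View pics/h1.png

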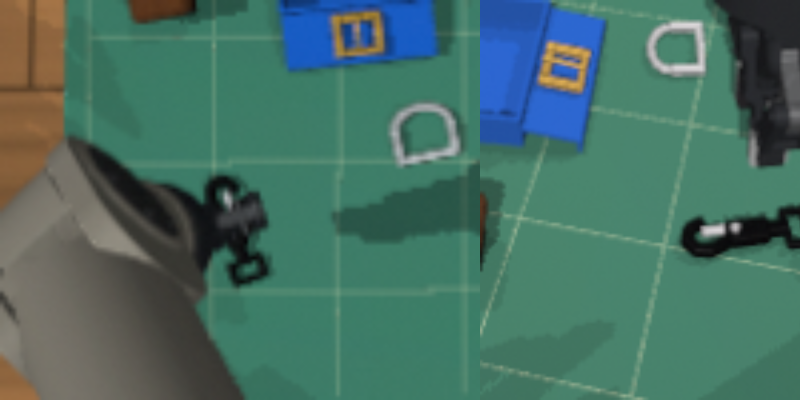

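The hand stands over the hook's shank at about (240,215) in the left half, aligned with it. Descending.

```bash
python3 -m jog '[[0,-0.2,3,0],[0,-0.2,6,0],[0,-0.2,8,0],[0,-0.2,10,0],[0,-0.2,10.7,0],[0,-0.2,11.2,0],[0,-0.2,11.5,0],[0,-0.2,11.5,0],[0,-0.2,11.5,0]]'; python3 -m jog '[[0,0,0,0],[0,0,0,0],[0,0,0,0],[0,0,0,0],[0,0,0,0],[0,0,0,0],[0,0,0,0],[0,0,0,0]]' 1 40; python3 plan.py .392 .282 .005 18
```

```text
t: 2.12
eef_pos: [0.3929, 0.2815, 0.0061]
tool_rot: [0.001, -0.157, 0.988, 0.0]
contact_force: [0.1, 0.8, 0.8]
gripper_width: 0.402
grasp_force: 0.0
t: 2.78
eef_pos: [0.393, 0.2813, 0.0063]
tool_rot: [0.001, -0.156, 0.988, 0.0]
contact_force: [-1.1, -0.3, 6.2]
gripper_width: 0.171
grasp_force: 39.4
t 2.78 pos [0.393  0.2813 0.0063] row [0.07,0.10,0.13,-0.000] w 0.17 q7 1.11 tilt [ 0.001  0.001 -1.   ]
```

```bash
python3 -m jog '[[0,0,-1,0],[0,0,-3,0],[0,0,-6,0],[0,0,-9,0],[0,0,-12,0],[0,0,-12,0],[0,0,-12,0]]'; python3 plan.py .629 -.199 .12 -7
```

```text
t: 3.37
eef_pos: [0.3935, 0.2817, 0.1277]
tool_rot: [0.002, -0.156, 0.988, 0.001]
contact_force: [-0.4, -0.1, -0.4]
gripper_width: 0.176
grasp_force: 39.2
t 3.37 pos [0.3935 0.2817 0.1277] row [-7.55,-52.99,0.70,0.436] w 0.18 q7 1.12 tilt [ 0.004  0.003 -1.   ]
```

```bash
python3 -m jog '[[-0.4,-2.5,0,0.03],[-0.8,-5.5,0,0.06],[-1.2,-9,0,0.1],[-1.7,-12.5,0,0.13],[-2.3,-16,0,0.16],[-2.8,-19.5,0,0.2],[-3.3,-23,0,0.23],[-3.8,-26.5,0,0.26],[-4.3,-30,0,0.29],[-4.8,-33.5,0.2,0.32],[-5.3,-37,0.3,0.35],[-5.8,-40.5,0.5,0.38],[-6.3,-44,0.6,0.4],[-6.8,-47.5,0.7,0.42],[-7.2,-50.5,0.7,0.436],[-7.55,-53,0.7,0.436],[-7.55,-53,0.7,0.436],[-7.55,-53,0.7,0.436],[-7.55,-53,0.7,0.436]]'; python3 plan.py .629 -.199 .0095 -7
python3 - <<'E'
from h import *
a=grab('top')['pixels'][130:230,280:380]; b=grab('side')['pixels'][90:190,190:290]
cv2.imwrite('pics/h2.png',np.hstack([cv2.resize(i,(400,400)) for i in(a,b)])[:,:,::-1])
E
```

```text
t: 4.95
eef_pos: [0.627, -0.1988, 0.117]
tool_rot: [-0.001, 0.061, 0.998, 0.001]
contact_force: [-1.2, 1.1, -0.5]
gripper_width: 0.172
grasp_force: 39.2
t 4.95 pos [ 0.627  -0.1988  0.117 ] row [-0.23,-0.00,10.75,0.001] w 0.17 q7 1.79 tilt [-0.002  0.001 -1.   ]
```

View pics/h2.png

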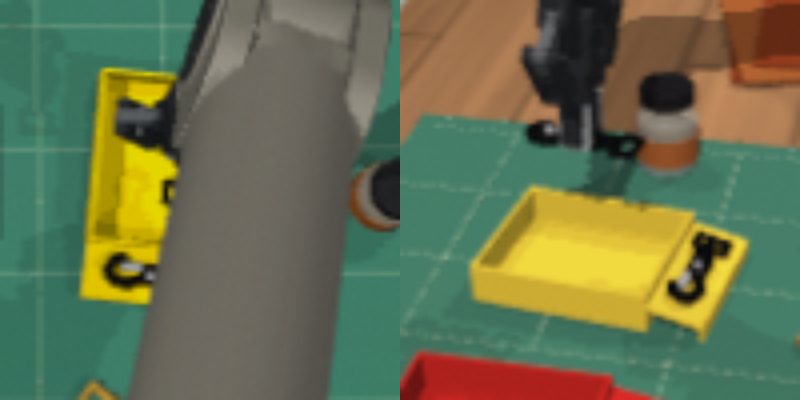

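The hook hangs level over the yellow tray, and the jar is clear. Lowering.

```bash
python3 -m jog '[[0,0,2,0],[0,0,4.5,0],[0,0,7,0],[0,0,8.5,0],[0,0,9.5,0],[0,0,10,0],[0,0,10.4,0],[0,0,10.6,0],[0,0,10.7,0],[0,0,10.75,0],[0,0,10.75,0],[0,0,10.75,0]]'; python3 plan.py .629 -.199 .0093 -7
```

```text
t: 6.05
eef_pos: [0.6284, -0.2, 0.0114]
tool_rot: [0.0, 0.061, 0.998, -0.0]
contact_force: [0.9, 0.3, -0.8]
gripper_width: 0.169
grasp_force: 39.2
t 6.05 pos [ 0.6284 -0.2     0.0114] row [-0.05,0.11,0.21,0.000] w 0.17 q7 1.81 tilt [ 0.001 -0.    -1.   ]
```

```bash
python3 -m jog '[[0,0,0.1,0],[0,0,0.2,0],[0,0,0.2,0],[0,0,0.2,0]]';  python3 -m jog '[[0,0,0,0],[0,0,0,0],[0,0,0,0],[0,0,0,0],[0,0,-2,0],[0,0,-5,0],[0,0,-8,0],[0,0,-11,0],[0,0,-11,0],[0,0,-11,0]]' 0.2; python3 plan.py .453 -.272 .12 -30
```

```text
t: 6.38
eef_pos: [0.6283, -0.2, 0.0094]
tool_rot: [0.0, 0.061, 0.998, 0.0]
contact_force: [-1.0, -0.5, 5.5]
gripper_width: 0.169
grasp_force: 39.8
t: 7.22
eef_pos: [0.6294, -0.2003, 0.1209]
tool_rot: [0.002, 0.061, 0.998, -0.0]
contact_force: [0.6, 0.4, 0.0]
gripper_width: 0.4
grasp_force: 0.0
t 7.22 pos [ 0.6294 -0.2003  0.1209] row [16.64,-9.26,0.03,0.402] w 0.40 q7 1.79 tilt [ 0.004 -0.001 -1.   ]
```

```bash
python3 -m jog '[[3,-1.5,0,0.08],[6,-3.5,0,0.16],[9.5,-5.5,0,0.25],[13,-7.5,0,0.33],[16.6,-9.3,0,0.402],[16.6,-9.3,0,0.402],[16.6,-9.3,0,0.402],[16.6,-9.3,0,0.402],[16.6,-9.3,0,0.402]]' -0.5 40; python3 plan.py .453 -.272 .0045 -30
python3 - <<'E'
from h import *
a=grab('top')['pixels'][130:260,280:410]; b=grab('side')['pixels'][90:190,210:310]
cv2.imwrite('pics/h3.png',np.hstack([cv2.resize(i,(400,400)) for i in(a,b)])[:,:,::-1])
E
```

```text
t: 7.97
eef_pos: [0.4532, -0.2711, 0.1183]
tool_rot: [-0.0, 0.258, 0.966, 0.0]
contact_force: [-0.5, 0.1, 0.1]
gripper_width: 0.747
grasp_force: 0.0
t 7.97 pos [ 0.4532 -0.2711  0.1183] row [-0.03,-0.09,11.38,0.002] w 0.75 q7 1.65 tilt [ 0.  0. -1.]
```

View pics/h3.png

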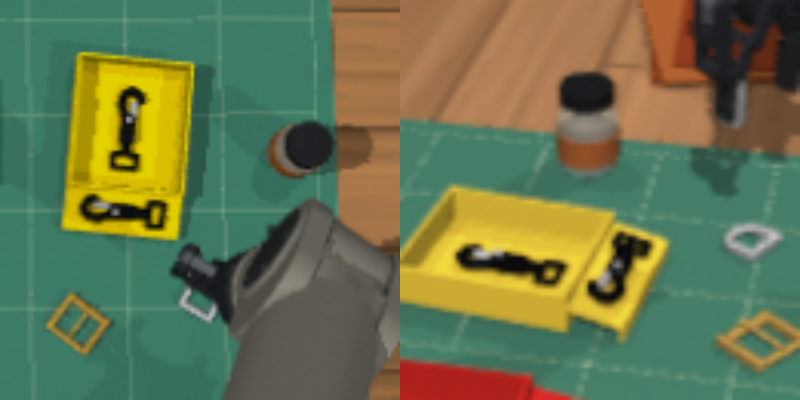

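The hook lies flat in the yellow tray. The ring is under the gripper at about (197,305) in the left half. Descending.

```bash
python3 -m jog '[[0,-0.1,3,0],[0,-0.1,6,0],[0,-0.1,8,0],[0,-0.1,10,0],[0,-0.1,10.7,0],[0,-0.1,11.2,0],[0,-0.1,11.4,0],[0,-0.1,11.4,0],[0,-0.1,11.4,0]]'; python3 -m jog '[[0,0,0,0],[0,0,0,0],[0,0,0,0],[0,0,0,0],[0,0,0,0],[0,0,0,0]]' 1 40; python3 plan.py .453 -.272 .0045 -30
```

```text
t: 8.82
eef_pos: [0.4523, -0.2732, 0.0057]
tool_rot: [0.001, 0.259, 0.966, -0.0]
contact_force: [0.6, -0.0, 0.1]
gripper_width: 0.75
grasp_force: 0.0
t: 9.32
eef_pos: [0.4521, -0.2731, 0.0058]
tool_rot: [0.001, 0.259, 0.966, 0.0]
contact_force: [-0.2, 1.0, 6.6]
gripper_width: 0.423
grasp_force: 39.2
t 9.32 pos [ 0.4521 -0.2731  0.0058] row [-0.02,0.14,0.13,-0.000] w 0.42 q7 1.74 tilt [ 0.001 -0.    -1.   ]
```

```bash
python3 -m jog '[[0,0,-1,0],[0,0,-3,0],[0,0,-6,0],[0,0,-9,0],[0,0,-12,0],[0,0,-12,0],[0,0,-12,0]]'; python3 plan.py .606 .014 .12 1
```

```text
t: 9.9
eef_pos: [0.4527, -0.2734, 0.1272]
tool_rot: [0.002, 0.259, 0.966, -0.0]
contact_force: [-0.5, 0.4, -0.7]
gripper_width: 0.421
grasp_force: 40.3
t 9.90 pos [ 0.4527 -0.2734  0.1272] row [1.11,32.55,0.75,-0.541] w 0.42 q7 1.65 tilt [ 0.004 -0.001 -1.   ]
```

```bash
python3 -m jog '[[0,2,0,-0.04],[0.1,5,0,-0.09],[0.3,8.5,0,-0.15],[0.4,12,0,-0.21],[0.5,15.5,0,-0.27],[0.6,19,0,-0.33],[0.8,22.5,0.2,-0.39],[0.9,26,0.4,-0.45],[1,29.5,0.6,-0.5],[1.1,31.5,0.7,-0.54],[1.1,32.5,0.7,-0.541],[1.1,32.5,0.7,-0.541],[1.1,32.5,0.7,-0.541],[1.1,32.5,0.7,-0.541],[1.1,32.5,0.7,-0.541]]'; python3 plan.py .606 .014 .009 1
python3 - <<'E'
from h import *
a=grab('top')['pixels'][130:230,200:300]; b=grab('side')['pixels'][130:240,150:260]
cv2.imwrite('pics/h4.png',np.hstack([cv2.resize(i,(400,400)) for i in(a,b)])[:,:,::-1])
E
```

```text
t: 11.15
eef_pos: [0.6037, 0.0113, 0.1179]
tool_rot: [-0.0, -0.007, 1.0, -0.001]
contact_force: [0.3, -0.4, -1.0]
gripper_width: 0.426
grasp_force: 40.3
t 11.15 pos [0.6037 0.0113 0.1179] row [-0.24,0.28,10.89,-0.004] w 0.43 q7 1.55 tilt [-0.001 -0.001 -1.   ]
```

View pics/h4.png

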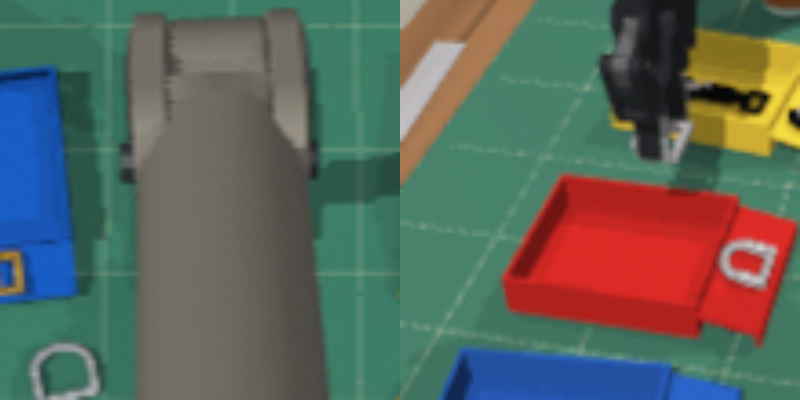

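The ring is held over the red tray and looks level. Lowering.

```bash
python3 -m jog '[[-0.1,0.1,2,0],[-0.2,0.25,4.5,0],[-0.2,0.25,7,0],[-0.2,0.25,8.5,0],[-0.2,0.25,9.5,0],[-0.2,0.25,10,0],[-0.2,0.25,10.5,0],[-0.2,0.25,10.8,0],[-0.2,0.25,10.9,0],[-0.2,0.25,10.9,0],[-0.2,0.25,10.9,0],[-0.2,0.25,10.9,0]]'; python3 plan.py .606 .014 .0088 1
```

```text
t: 12.25
eef_pos: [0.6069, 0.0167, 0.0094]
tool_rot: [0.001, -0.009, 1.0, 0.0]
contact_force: [0.4, -1.2, 0.2]
gripper_width: 0.42
grasp_force: 40.3
t 12.25 pos [0.6069 0.0167 0.0094] row [0.09,-0.26,0.06,-0.000] w 0.42 q7 1.57 tilt [ 0.001  0.    -1.   ]
```

```bash
python3 -m jog '[[0,0,0.05,0],[0,0,0.08,0],[0,0,0.08,0],[0,0,0.08,0]]';  python3 -m jog '[[0,0,0,0],[0,0,0,0],[0,0,0,0],[0,0,0,0],[0,0,-2,0],[0,0,-5,0],[0,0,-8,0],[0,0,-11,0],[0,0,-11,0],[0,0,-11,0]]' -0.2; python3 plan.py .467 .134 .12 11
```

```text
t: 12.58
eef_pos: [0.6069, 0.0166, 0.0089]
tool_rot: [0.0, -0.009, 1.0, 0.0]
contact_force: [-2.0, -1.0, 6.2]
gripper_width: 0.424
grasp_force: 40.9
t: 13.42
eef_pos: [0.6078, 0.0167, 0.1198]
tool_rot: [0.002, -0.009, 1.0, 0.0]
contact_force: [-0.9, -0.4, -1.2]
gripper_width: 0.603
grasp_force: 0.0
t 13.42 pos [0.6078 0.0167 0.1198] row [13.88,11.97,-0.06,-0.175] w 0.60 q7 1.55 tilt [ 0.004  0.001 -1.   ]
```

```bash
python3 -m jog '[[2.5,2,0,-0.03],[5,4.5,0,-0.07],[8,7,0,-0.1],[11,9.5,0,-0.14],[13.9,12,0,-0.175],[13.9,12,0,-0.175],[13.9,12,0,-0.175],[13.9,12,0,-0.175],[13.9,12,0,-0.175]]' -0.7 40; python3 plan.py .467 .134 .0045 11
python3 - <<'E'
from h import *
a=grab('top')['pixels'][130:250,180:300]; b=grab('side')['pixels'][160:280,170:290]
cv2.imwrite('pics/h5.png',np.hstack([cv2.resize(i,(400,400)) for i in(a,b)])[:,:,::-1])
E
```

```text
t: 14.17
eef_pos: [0.4662, 0.1331, 0.1176]
tool_rot: [-0.0, -0.095, 0.995, -0.0]
contact_force: [-1.1, -0.4, 0.1]
gripper_width: 0.853
grasp_force: 0.0
t 14.17 pos [0.4662 0.1331 0.1176] row [-0.10,0.08,11.31,-0.002] w 0.85 q7 1.39 tilt [-0.    -0.001 -1.   ]
```

View pics/h5.png

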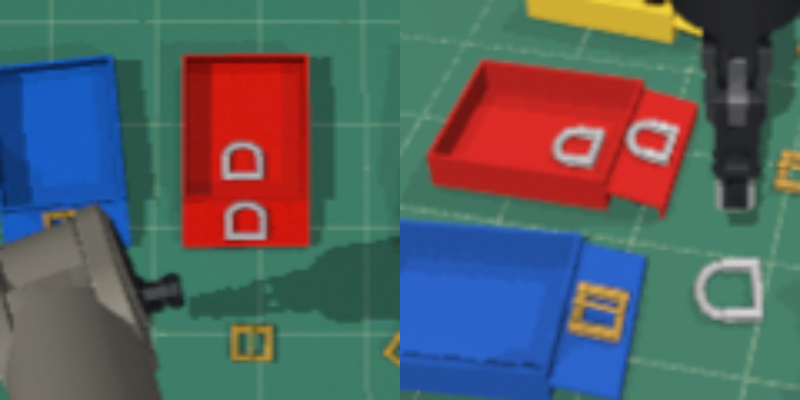

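The small D-ring lies flat in the near half of the red tray, at (243,160) in the left half. The hand is over the large D-ring, so I'll descend.

```bash
python3 -m jog '[[0,0.1,3,0],[0,0.1,6,0],[0,0.1,8,0],[0,0.1,10,0],[0,0.1,10.7,0],[0,0.1,11.2,0],[0,0.1,11.5,0],[0,0.1,11.5,0],[0,0.1,11.5,0]]'; python3 -m jog '[[0,0,0,0],[0,0,0,0],[0,0,0,0],[0,0,0,0],[0,0,0,0],[0,0,0,0]]' 1 40; python3 -m jog '[[0,0,-1,0],[0,0,-3,0],[0,0,-6,0],[0,0,-9,0],[0,0,-12,0],[0,0,-12,0],[0,0,-12,0]]'; python3 plan.py .668 .015 .12 1
```

```text
t: 15.02
eef_pos: [0.466, 0.1353, 0.0037]
tool_rot: [0.001, -0.096, 0.995, 0.0]
contact_force: [0.4, 0.3, 0.3]
gripper_width: 0.853
grasp_force: 0.0
t: 15.52
eef_pos: [0.4659, 0.1353, 0.0041]
tool_rot: [0.001, -0.096, 0.995, 0.0]
contact_force: [-2.0, -1.3, 6.9]
gripper_width: 0.567
grasp_force: 39.9
t: 16.1
eef_pos: [0.4665, 0.1357, 0.1254]
tool_rot: [0.002, -0.096, 0.995, 0.001]
contact_force: [-0.7, 0.0, -2.3]
gripper_width: 0.564
grasp_force: 41.7
t 16.10 pos [0.4665 0.1357 0.1254] row [-17.47,-15.70,0.60,0.175] w 0.56 q7 1.39 tilt [ 0.004  0.002 -1.   ]
```

```bash
python3 -m jog '[[-1.5,-1.5,0,0.015],[-4,-3.5,0,0.04],[-6.5,-6,0,0.07],[-9,-8,0,0.09],[-11.5,-10.5,0,0.115],[-14,-12.5,0.3,0.14],[-16,-14.5,0.5,0.16],[-17.4,-15.6,0.6,0.175],[-17.4,-15.6,0.6,0.175],[-17.4,-15.6,0.6,0.175],[-17.4,-15.6,0.6,0.175],[-17.4,-15.6,0.6,0.175]]'; python3 plan.py .668 .015 .009 1
python3 - <<'E'
from h import *
b=grab('side')['pixels'][110:240,150:280]
cv2.imwrite('pics/h6.png',cv2.resize(b,(400,400))[:,:,::-1])
E
```

```text
t: 17.1
eef_pos: [0.6645, 0.0164, 0.1164]
tool_rot: [-0.001, -0.009, 1.0, 0.0]
contact_force: [0.2, 0.5, 0.8]
gripper_width: 0.567
grasp_force: 41.7
t 17.10 pos [0.6645 0.0164 0.1164] row [-0.37,-0.15,10.74,0.001] w 0.57 q7 1.57 tilt [-0.002  0.001 -1.   ]
```

View pics/h6.png

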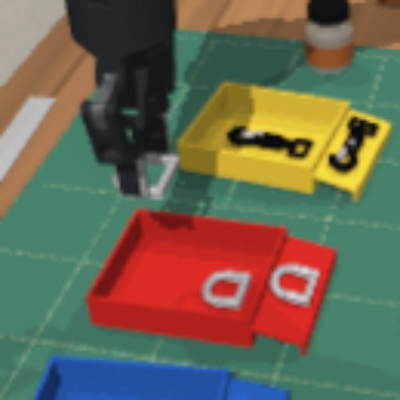

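The large D-ring is held over the far half of the red tray. Lowering and releasing.

```bash
python3 -m jog '[[-0.1,-0.1,2,0],[-0.2,-0.1,4.5,0],[-0.2,-0.1,7,0],[-0.2,-0.1,8.5,0],[-0.2,-0.1,9.5,0],[-0.2,-0.1,10,0],[-0.2,-0.1,10.5,0],[-0.2,-0.1,10.8,0],[-0.2,-0.1,10.9,0],[-0.2,-0.1,10.9,0],[-0.2,-0.1,10.9,0],[-0.2,-0.1,10.9,0]]'; python3 plan.py .667 .015 .0071 1
```

```text
t: 18.15
eef_pos: [0.6683, 0.0143, 0.0087]
tool_rot: [0.001, -0.009, 1.0, 0.0]
contact_force: [0.2, 0.3, -0.2]
gripper_width: 0.563
grasp_force: 41.7
t 18.15 pos [0.6683 0.0143 0.0087] row [0.13,0.07,0.16,-0.000] w 0.56 q7 1.59 tilt [ 0.001  0.    -1.   ]
```

Open to about 62 mm for the release (closure −0.45).

```bash
python3 -m jog '[[0,0,0.1,0],[0,0,0.17,0],[0,0,0.17,0],[0,0,0.17,0]]';  python3 -m jog '[[0,0,0,0],[0,0,0,0],[0,0,0,0],[0,0,0,0],[0,0,-2,0],[0,0,-5,0],[0,0,-8,0],[0,0,-11,0],[0,0,-11,0],[0,0,-11,0]]' -0.4; python3 plan.py .4375 .0109 .12 0
```

```text
t: 18.48
eef_pos: [0.6683, 0.0143, 0.0072]
tool_rot: [0.0, -0.009, 1.0, 0.0]
contact_force: [-2.6, 0.4, 5.2]
gripper_width: 0.562
grasp_force: 42.3
t: 19.32
eef_pos: [0.6693, 0.0143, 0.1185]
tool_rot: [0.002, -0.009, 1.0, 0.0]
contact_force: [-1.3, 0.2, -0.4]
gripper_width: 0.702
grasp_force: 0.0
t 19.32 pos [0.6693 0.0143 0.1185] row [23.19,0.05,-0.25,0.017] w 0.70 q7 1.57 tilt [ 0.004  0.001 -1.   ]
```

```bash
python3 -m jog '[[3,0,0,0],[6,0,0,0],[9.5,0,0,0],[13,0,0,0],[16.5,0,0,0.01],[20,0,0,0.01],[23.2,0,0,0.017],[23.2,0,0,0.017],[23.2,0,0,0.017],[23.2,0,0,0.017],[23.2,0,0,0.017]]' -0.5 40; python3 plan.py .4375 .011 .0045 0
python3 - <<'E'
from h import *
a=grab('top')['pixels'][130:260,200:330]; b=grab('side')['pixels'][150:260,180:310]
cv2.imwrite('pics/h7.png',np.hstack([cv2.resize(i,(400,400)) for i in(a,b)])[:,:,::-1])
E
```

```text
t: 20.23
eef_pos: [0.437, 0.0105, 0.1161]
tool_rot: [0.0, -0.0, 1.0, -0.0]
contact_force: [0.7, 0.3, -0.1]
gripper_width: 0.745
grasp_force: 0.0
t 20.23 pos [0.437  0.0105 0.1161] row [-0.04,0.05,11.16,0.000] w 0.75 q7 1.47 tilt [ 0.001 -0.    -1.   ]
```

View pics/h7.png

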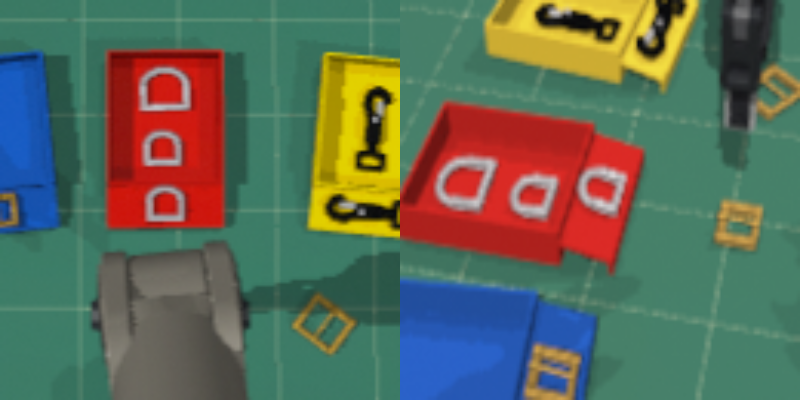

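Both D-rings lie flat and apart in the red tray. Grasping the small buckle.

```bash
python3 -m jog '[[0,0,3,0],[0,0,6,0],[0,0,8,0],[0,0,10,0],[0,0,10.7,0],[0,0,11,0],[0,0,11.2,0],[0,0,11.2,0],[0,0,11.2,0]]'; python3 -m jog '[[0,0,0,0],[0,0,0,0],[0,0,0,0],[0,0,0,0],[0,0,0,0],[0,0,0,0]]' 1 40; python3 -m jog '[[0,0,-1,0],[0,0,-3,0],[0,0,-6,0],[0,0,-9,0],[0,0,-12,0],[0,0,-12,0],[0,0,-12,0]]'; python3 plan.py .603 .1885 .12 6.5
```

```text
t: 21.08
eef_pos: [0.4367, 0.0104, 0.0051]
tool_rot: [0.001, -0.0, 1.0, 0.0]
contact_force: [0.0, -0.3, -0.3]
gripper_width: 0.748
grasp_force: 0.0
t: 21.58
eef_pos: [0.4364, 0.0104, 0.0052]
tool_rot: [0.001, 0.0, 1.0, 0.0]
contact_force: [-0.5, 0.9, 9.5]
gripper_width: 0.43
grasp_force: 39.0
t: 22.17
eef_pos: [0.4371, 0.0106, 0.1263]
tool_rot: [0.002, -0.0, 1.0, 0.001]
contact_force: [-0.5, 0.3, -0.8]
gripper_width: 0.427
grasp_force: 40.6
t 22.17 pos [0.4371 0.0106 0.1263] row [-16.59,17.78,0.73,-0.113] w 0.43 q7 1.47 tilt [ 0.005  0.001 -1.   ]
```

```bash
python3 -m jog '[[-1.5,1.5,0,-0.01],[-4,4,0,-0.03],[-6.5,7,0,-0.045],[-9,9.5,0,-0.06],[-11.5,12,0.2,-0.08],[-14,15,0.4,-0.1],[-15.5,16.5,0.6,-0.113],[-16.5,17.7,0.7,-0.113],[-16.5,17.7,0.7,-0.113],[-16.5,17.7,0.7,-0.113],[-16.5,17.7,0.7,-0.113],[-16.5,17.7,0.7,-0.113]]'; python3 plan.py .603 .1885 .0085 6.5
python3 - <<'E'
from h import *
b=grab('side')['pixels'][150:300,130:280]
cv2.imwrite('pics/h8.png',cv2.resize(b,(400,400))[:,:,::-1])
E
```

```text
t: 23.17
eef_pos: [0.5998, 0.1857, 0.1168]
tool_rot: [-0.001, -0.056, 0.998, -0.001]
contact_force: [-0.5, -0.4, -1.1]
gripper_width: 0.428
grasp_force: 40.5
t 23.17 pos [0.5998 0.1857 0.1168] row [-0.36,0.26,10.83,-0.002] w 0.43 q7 1.35 tilt [-0.002 -0.001 -1.   ]
```

View pics/h8.png

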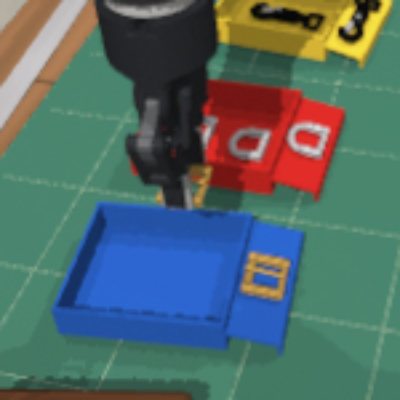

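The small buckle is held above the blue tray. Lowering.

```bash
python3 -m jog '[[-0.1,0.1,2,0],[-0.2,0.15,4.5,0],[-0.2,0.15,7,0],[-0.2,0.15,8.5,0],[-0.2,0.15,9.5,0],[-0.2,0.15,10,0],[-0.2,0.15,10.5,0],[-0.2,0.15,10.7,0],[-0.2,0.15,10.8,0],[-0.2,0.15,10.8,0],[-0.2,0.15,10.8,0],[-0.2,0.15,10.8,0]]'; python3 plan.py .603 .1885 .0082 6.5
```

```text
t: 24.22
eef_pos: [0.6031, 0.1892, 0.0099]
tool_rot: [0.0, -0.057, 0.998, 0.0]
contact_force: [0.1, -1.4, -0.1]
gripper_width: 0.427
grasp_force: 40.6
t 24.22 pos [0.6031 0.1892 0.0099] row [0.01,-0.07,0.17,-0.000] w 0.43 q7 1.36 tilt [ 0.001  0.    -1.   ]
```

```bash
python3 -m jog '[[0,0,0.1,0],[0,0,0.17,0],[0,0,0.17,0],[0,0,0.17,0]]';  python3 -m jog '[[0,0,0,0],[0,0,0,0],[0,0,0,0],[0,0,0,0],[0,0,-2,0],[0,0,-5,0],[0,0,-8,0],[0,0,-11,0],[0,0,-11,0],[0,0,-11,0]]' -0.2; python3 plan.py .428 -.145 .12 -37.5
```

```text
t: 24.55
eef_pos: [0.603, 0.1892, 0.0083]
tool_rot: [0.0, -0.057, 0.998, 0.0]
contact_force: [-2.0, -1.4, 5.3]
gripper_width: 0.426
grasp_force: 41.1
t: 25.38
eef_pos: [0.604, 0.1895, 0.1197]
tool_rot: [0.002, -0.056, 0.998, 0.001]
contact_force: [-0.2, -0.6, 0.1]
gripper_width: 0.602
grasp_force: 0.0
t 25.38 pos [0.604  0.1895 0.1197] row [21.26,-31.25,-0.16,0.768] w 0.60 q7 1.35 tilt [ 0.004  0.002 -1.   ]
```

```bash
python3 -m jog '[[2,-3,0,0.08],[4,-6,0,0.16],[6,-9,0,0.24],[8,-12,0,0.32],[10,-15,0,0.4],[12,-18,0,0.47],[14,-21,0,0.53],[16,-24,0,0.6],[18,-27,0,0.67],[20,-29.5,0,0.74],[21.3,-31.3,0,0.768],[21.3,-31.3,0,0.768],[21.3,-31.3,0,0.768],[21.3,-31.3,0,0.768],[21.3,-31.3,0,0.768]]' -0.7 40; python3 plan.py .428 -.145 .0035 -37.5
python3 - <<'E'
from h import *
a=grab('top')['pixels'][130:270,170:350]; b=grab('side')['pixels'][140:300,130:330]
cv2.imwrite('pics/h9.png',np.hstack([cv2.resize(a,(400,311)),cv2.resize(b,(389,311))])[:,:,::-1])
E
```

```text
t: 26.63
eef_pos: [0.4268, -0.1448, 0.1172]
tool_rot: [-0.0, 0.32, 0.947, 0.0]
contact_force: [-0.5, 0.5, -0.8]
gripper_width: 0.851
grasp_force: 0.0
t 26.63 pos [ 0.4268 -0.1448  0.1172] row [-0.11,0.06,11.37,0.002] w 0.85 q7 1.28 tilt [-0.001  0.    -1.   ]
```

View pics/h9.png

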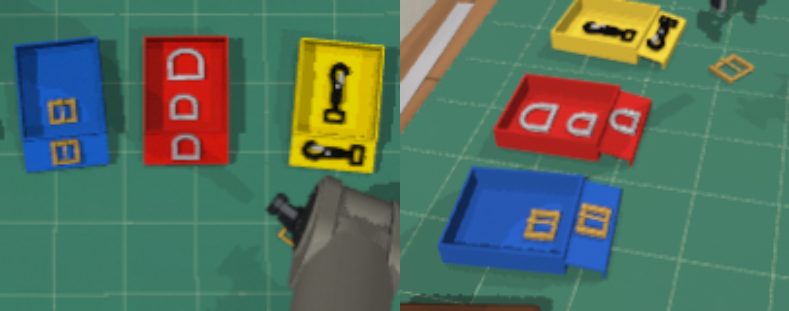

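The small buckle lies flat in the near half of the blue tray. Grasping the large buckle.

```bash
python3 -m jog '[[0,0,3,0],[0,0,6,0],[0,0,8,0],[0,0,10,0],[0,0,10.7,0],[0,0,11.2,0],[0,0,11.4,0],[0,0,11.4,0],[0,0,11.4,0]]'; python3 -m jog '[[0,0,0,0],[0,0,0,0],[0,0,0,0],[0,0,0,0],[0,0,0,0],[0,0,0,0]]' 1 40; python3 -m jog '[[0,0,-1,0],[0,0,-3,0],[0,0,-6,0],[0,0,-9,0],[0,0,-12,0],[0,0,-12,0],[0,0,-12,0]]'; python3 plan.py .665 .1955 .12 6.5
```

```text
t: 27.48
eef_pos: [0.4271, -0.1461, 0.0044]
tool_rot: [0.001, 0.322, 0.947, 0.0]
contact_force: [0.2, -0.4, 0.1]
gripper_width: 0.853
grasp_force: 0.0
t: 27.98
eef_pos: [0.427, -0.1461, 0.0046]
tool_rot: [0.001, 0.322, 0.947, 0.0]
contact_force: [-1.6, 1.5, 10.0]
gripper_width: 0.568
grasp_force: 39.5
t: 28.57
eef_pos: [0.4276, -0.146, 0.1255]
tool_rot: [0.002, 0.321, 0.947, 0.001]
contact_force: [-1.4, 1.2, -0.5]
gripper_width: 0.565
grasp_force: 41.6
t 28.57 pos [ 0.4276 -0.146   0.1255] row [1.96,41.54,0.67,-0.768] w 0.57 q7 1.28 tilt [ 0.005  0.    -1.   ]
```

```bash
python3 -m jog '[[0.1,2,0,-0.04],[0.2,5,0,-0.1],[0.4,8,0,-0.16],[0.5,11,0,-0.22],[0.7,14,0,-0.28],[0.8,17,0,-0.34],[1,20,0,-0.4],[1.1,23,0,-0.45],[1.2,26,0.1,-0.5],[1.4,29,0.2,-0.56],[1.5,32,0.3,-0.62],[1.7,35,0.4,-0.67],[1.8,38,0.5,-0.72],[1.9,40,0.6,-0.76],[1.95,41.4,0.6,-0.768],[1.95,41.4,0.6,-0.768],[1.95,41.4,0.6,-0.768],[1.95,41.4,0.6,-0.768]]'; python3 plan.py .665 .1955 .008 6.5
python3 - <<'E'
from h import *
b=grab('side')['pixels'][150:300,130:280]
cv2.imwrite('pics/h10.png',cv2.resize(b,(400,400))[:,:,::-1])
E
```

```text
t: 30.07
eef_pos: [0.6619, 0.193, 0.1162]
tool_rot: [-0.001, -0.056, 0.998, -0.001]
contact_force: [0.1, -0.0, -0.9]
gripper_width: 0.564
grasp_force: 41.6
t 30.07 pos [0.6619 0.193  0.1162] row [-0.37,0.22,10.82,-0.001] w 0.56 q7 1.39 tilt [-0.003 -0.001 -1.   ]
```

View pics/h10.png

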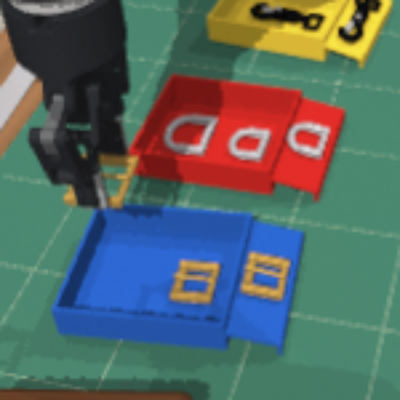

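The large buckle hangs level over the far half of the blue tray, and the brush is clear. Lowering.

```bash
python3 -m jog '[[-0.1,0.1,2,0],[-0.2,0.1,4.5,0],[-0.2,0.1,7,0],[-0.2,0.1,8.5,0],[-0.2,0.1,9.5,0],[-0.2,0.1,10,0],[-0.2,0.1,10.5,0],[-0.2,0.1,10.7,0],[-0.2,0.1,10.8,0],[-0.2,0.1,10.8,0],[-0.2,0.1,10.8,0],[-0.2,0.1,10.8,0]]'; python3 plan.py .665 .1955 .0076 6.5
```

```text
t: 31.12
eef_pos: [0.6653, 0.1957, 0.0103]
tool_rot: [0.001, -0.057, 0.998, 0.0]
contact_force: [0.3, 0.5, -0.2]
gripper_width: 0.565
grasp_force: 41.6
t 31.12 pos [0.6653 0.1957 0.0103] row [0.03,-0.01,0.27,-0.000] w 0.56 q7 1.40 tilt [ 0.001  0.    -1.   ]
```

```bash
python3 -m jog '[[0,0,0.1,0],[0,0,0.2,0],[0,0,0.26,0],[0,0,0.26,0],[0,0,0.26,0]]';  python3 -m jog '[[0,0,0,0],[0,0,0,0],[0,0,0,0],[0,0,0,0],[0,0,-2,0],[0,0,-5,0],[0,0,-8,0],[0,0,-12,0],[4,0,-13,0],[8,0,-14,0],[12,0,-14,0],[16,0,-14,0],[20,0,-14,0],[20,0,-14,0],[20,0,-14,0]]' -0.4
python3 - <<'E'
from h import *
a=grab('top')['pixels'][130:270,120:400]; b=grab('side')['pixels'][100:340,90:330]
cv2.imwrite('pics/end.png',np.hstack([cv2.resize(a,(480,240)),cv2.resize(b,(300,240))])[:,:,::-1])
E
```

```text
t: 31.53
eef_pos: [0.6652, 0.1956, 0.0078]
tool_rot: [0.0, -0.057, 0.998, 0.0]
contact_force: [-1.6, -0.5, 5.3]
gripper_width: 0.558
grasp_force: 42.2
t: 32.78
eef_pos: [0.4639, 0.1725, 0.1469]
tool_rot: [-0.001, -0.057, 0.998, -0.0]
contact_force: [1.4, 0.5, 0.7]
gripper_width: 0.704
grasp_force: 0.0
```

View pics/end.png

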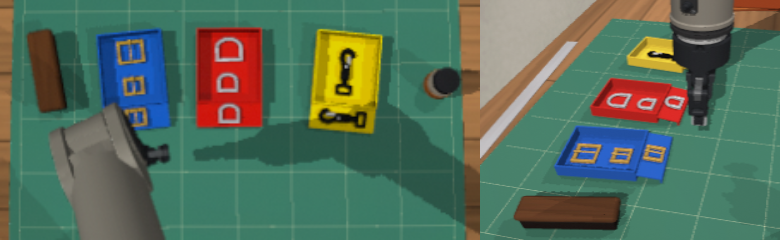

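All five pieces lie flat and apart in their trays, the brush at (45,70) and jar at (440,82) have not moved, and the hand is clear. Handing in.

```bash
python3 -c "
from station import bot; print(bot.hand_in())"
```

```text
the job is handed in; nothing more can be done
None
```

The job is handed in (no verdict came back): both buckles, both D-rings and the snap hook lie flat and apart in their own trays, and the brush and jar were left alone.

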